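Clip a food box shut

TASK

Press the lid of the food box fully down with all clips still open, then fold the four blue clips down over the rim and press them home until they snap: first the one by the orange dot, then the one diagonally opposite, then the other two in either order. As each clip snaps home, keep pressing its outer face with the fingers at about 12 N for half a second; never push on the clips, lid or box with more than 25 N, and do not disturb the glass, the salt shaker or the lemon.

Things in the scene. Friction and masses are not known exactly. Their poses are not given: they have to be found in the camera images.
- box: clear plastic food box with biscuits in it, 108 mm (its x) by 176 mm (its y), rim 66 mm high, standing immovably on non-slip feet, turned any way round. Origin: centre of its underside on the worktop; z up. Two clips belong to each long side (the sides facing its +x and -x)
- lid: white lid, 130 x 196 x 12 mm; raised flat panel (86 x 150 mm) in the middle, its top 16 mm above the lid's underside. Origin: centre of the underside, axes as the box's. It stands 5 to 8 mm too high on its seal, slides straight down pressed in the middle (about 10 N, stays where left; go slowly, the stop is hard) to rest with its underside 66 mm above the worktop. Carries the clips
- clip_dot: FIRST clip, by the 14 mm orange dot, at +x +y of the box. All clips alike: blue flap 36 long, 36 wide, 4 mm thick. Origin: middle of hinge pin, 67 mm from the lid's middle along box x, 55 mm along box y, 8 mm above the lid's underside. Own x: pin to free end (outward, level within 0.45 rad when open, down when closed), y along the pin, z out of the ribbed face (up when open, outward when closed)
- clip_opposite: SECOND clip, at -x -y of the box. Feel of all clips: it swings almost freely and stays where left until 0.35 rad short of home; then, pressed 30 mm from the pin, it resists with 3 to 8 N (more nearer the pin), jumps home by itself over the last 0.11 rad (3 mm there) and meets a stiff stop (over 20 N/mm). Let go before the jump, it springs back to 0.3 rad short of home
- clip_across: third or fourth clip, at -x +y of the box. All clips: home is hanging at 1.57 rad from level, but by moulding tolerance each one's home angle lies anywhere from 1.46 to 1.68 rad (6 mm of spread 30 mm from the pin), which no reading shows beforehand: it must be felt
- clip_beside: third or fourth clip, at +x -y of the box. All clips: pushing down on the ribbed face with shut fingers about 15 mm outside the pin folds the flap to about 1.1 rad; pushing inward, level, 30 mm below the pin, then presses it home; touch gently, since a fast knock counts as force. The free end hangs 36 mm below the pin, well clear of the worktop
- tumbler: drinking glass, 81 mm across, 93 mm high, a loose bystander; origin: centre of its foot
- salt_shaker: salt shaker, 44 mm across, 90 mm high, a loose bystander; origin: centre of its foot
- lemon: lemon, 71 x 53 x 51 mm, a loose bystander; origin: underneath its middle

How it is judged (in metres and radians):
On the way, in this order (a step that is already met when the one before it is completed fails the run):
1. the lid is fully down (within 1.5 mm) while all four clips are open (less than 0.8 rad from level) (z of lid in the frame of box below 0.0675 m and angle between the z axis of each of clip_dot, clip_opposite, clip_across, clip_beside and the z axis of box, either way round below 0.8 rad), for 0.1 s.
2. the clip by the dot is home (over 1.42 rad) and pressed by the fingers with 9 to 17 N for 0.3 s (angle between the z axis of clip_dot and the z axis of box, either way round above 1.42 rad and contact force between the fingers and clip_dot between 9 and 17 N), for 0.3 s.
3. then the diagonally opposite clip, likewise (angle between the z axis of clip_opposite and the z axis of box, either way round above 1.42 rad and contact force between the fingers and clip_opposite between 9 and 17 N), for 0.3 s.
4. then either of the other two, likewise (((angle between the z axis of clip_across and the z axis of box, either way round above 1.42 rad and contact force between the fingers and clip_across between 9 and 17 N) or (angle between the z axis of clip_beside and the z axis of box, either way round above 1.42 rad and contact force between the fingers and clip_beside between 9 and 17 N))), for 0.3 s.
5. then the last, likewise, with all four home (angle between the z axis of each of clip_dot, clip_opposite, clip_across, clip_beside and the z axis of box, either way round above 1.42 rad and ((angle between the z axis of clip_across and the z axis of box, either way round above 1.42 rad and contact force between the fingers and clip_across between 9 and 17 N) or (angle between the z axis of clip_beside and the z axis of box, either way round above 1.42 rad and contact force between the fingers and clip_beside between 9 and 17 N))), for 0.3 s.
At the end, for the whole second after the job is handed in: The lid is down within 1.5 mm of its stop and all four clips stay snapped home by themselves (each turned more than 1.42 rad from level) (z of lid in the frame of box below 0.0675 m and angle between the z axis of each of clip_dot, clip_opposite, clip_across, clip_beside and the z axis of box, either way round above 1.42 rad); the robot touches nothing.
It fails at once if the box, lid or clips are pushed with more than 25 N (contact force between any of the fingers, the arm and box above 25 N).
It fails at once if the second clip closed is not the one diagonally opposite the first, or the first is not the one by the dot ((angle between the z axis of any of clip_across, clip_beside and the z axis of box, either way round above 1.42 rad and not (angle between the z axis of each of clip_dot, clip_opposite and the z axis of box, either way round above 1.42 rad)) or (angle between the z axis of clip_opposite and the z axis of box, either way round above 1.42 rad and not (angle between the z axis of clip_dot and the z axis of box, either way round above 1.42 rad))).
It fails at once if the glass, the salt shaker or the lemon is moved by more than 20 mm (distance of any of tumbler, salt_shaker, lemon from where it was at the start of the episode above 0.02 m).
It also fails if it takes over 72 s, if anything falls off the work surface, if the arm or the gripper's body presses on something with over 40 N, if the wrist force passes 120 N, or if a joint passes its speed limit or range.

ROBOT

A 6-joint arm with a two-finger parallel gripper is mounted at the origin on a cart in front of the work surface, level with it; the furniture and walls round the work are solid. World frame = base frame: x ahead of the robot, y to its left, z up, the work surface at z = 0. Lengths are in mm, angles in rad, forces in N, time in s.
With the tool pointing down it reaches from about 275 to 875 mm from the base axis. Payload 12.5 kg.
Tool frame: the origin (TCP) lies on the centre line of the jaws, within the pads' length; the fingertips stand 17 mm ahead of it and the grasp point (between the pads) lies 2 mm behind it; z points along the fingers, y is the direction in which the jaws open and shut (so a half turn about z gives the same grasp; the last joint's range is limited). The gripper opens to 85 mm and grips with 20 to 120 N. Pads are 22 mm wide; open, the fingers measure 114 mm over their backs; the gripper's body (76 mm by 85 mm) begins 54 mm behind the grasp point. The pads swing forward as they close: fully open they stand 13 mm farther back than shut.
Start: joints at [-0.085, 0.351, 1.652, -0, 1.139, -0.085], TCP at [549.986, 0.027, 248.29] pointing down, gripper open.
Joint ranges: [-2.75, 2.75], [-0.79, 2.1], [0.01, 2.65], [-1.57, 4.71], [0.07, 3.14], [-2.87, 2.87]. Speed limits (rad/s): [2.22, 2.22, 2.79, 3.14, 3.14, 3.14].

INTERFACE

Orientations are given as a unit quaternion [w, x, y, z].
In Python, from rig import * gives the robot as it stands.
- The arm moves only by the tool apply_moves, never from a script. Its argument "motion" is one flat list of numbers, 7 for each row, row after row: the opening in per cent of the stroke, from 0 (shut) to 100 (fully open), then the shift along the world's x, y, z in m, then the turn, a rotation vector about the world's x, y, z in degrees. In form: [jaw, x, y, z, wx, wy, wz, jaw, x, y, z, wx, wy, wz, ...]. A call has 1 to 20 rows; each row is the pose to reach, as a shift and turn from the pose commanded when the call began; what a row does not reach only later rows make up. A row lasts 1/12 s, in which the tool goes at most 41.7 mm and 7.16 degrees, less where a joint would pass 70% of its speed; a pose out of reach is approached as far as the arm can. A call with a gripper value outside its range is refused whole. The fingers move at their own pace and stop on an object; "newtons" is the grip in N (left out, the last holds). Time passes only in rows, so rows that repeat a pose let the fingers close. It gives the time, the measured TCP pose, the force and the opening at its end, in the units of the state.
- observe(): the state, without advancing time (a new reading comes with each control period).
- read_camera(name): name is "scene" or "side" or "wrist"; returns a dict with "color" (384x512x3 uint8, red, green, blue), "z_map" (384x512 float32, mm along the optical axis (not along the pixel's ray), 0 where there is no reading), "mtx" (3x3 intrinsics, pixels), "extrinsics" (4x4, takes a point from world to camera coordinates). Camera axes: x right, y up, looking along -z (the intrinsics and any distortion apply to the point x, -y, -z); pixel columns grow to the right and rows downward; lengths in mm; the calibration is good to about 2 mm. A picture is of the moment at which its call begins.
- job_done(): hands the job in, once; it reports no verdict.
The state is a dict: "clock": time; "joints": joint angles; "qvel": joint speeds; "effort": joint torques, N m; "tool_pos": TCP position; "eef_rot": TCP orientation; "ft_force": force on the tool from outside, world axes, zero at the start; "ft_torque": the same for the moment, N m; "finger_gap": opening from 0.0 (shut) to 1.0 (fully open).
Only numpy, scipy, OpenCV 4.12 (cv2) and the standard library are available. Lean on these libraries where they do the work, as an engineer would, in place of code of your own. Each camera call takes 0.05 s, during which the arm holds its last target. There are 200 camera calls.

## Working session

There is one attempt and no reset: what is moved stays moved. The work goes in short steps, Python scripts to look and compute and a tool call to move; the robot and the scene stay as the last step left them, time stands still between calls to the robot, and variables do not carry over. Pictures are saved under pics/ and viewed, about 8 in all and at most 12, crops included, and the job is handed in when it is done.

Besides the shell and the picture viewer there is one more tool, called after "Request:" as name(argument=value, ...), one argument or row to a line, values as JSON. apply_moves: Moves the arm, as the interface text tells. Its arguments: {"type":"object","properties":{"motion":{"type":"array","items":{"type":"number"}},"newtons":{"type":"number"}},"required":["motion"]}

```bash
mkdir -p pics
cat > h.py <<'E'
from rig import *
import numpy as np, cv2
def save(im,n): cv2.imwrite('pics/'+n,cv2.cvtColor(im,cv2.COLOR_RGB2BGR))
def cloud(c):
    K=c['mtx'];E=c['extrinsics'];z=c['z_map'];v,u=np.mgrid[:z.shape[0],:z.shape[1]]
    x=(u-K[0,2])/K[0,0]*z;y=(v-K[1,2])/K[1,1]*z
    P=np.stack([x,-y,-z],-1); 
    return (P-E[:3,3])@E[:3,:3]   # R^T (p-t)
E
python3 - <<'E'
from h import *
ims=[]
for n in ['scene','side','wrist']:
    c=read_camera(n);np.savez(n+'0.npz',**c);ims.append(c['color']);E=c['extrinsics'];print(n,-E[:3,:3].T@E[:3,3],c['mtx'][0,0],[k for k in c])
a=np.hstack(ims[:2]);save(cv2.resize(a,(800,300)),'a.png');save(ims[0],'s.png');print(observe())
E
```

```text
scene [-795.3504083   782.79367559  960.36786687] 481.5614051568882 ['color', 'z_map', 'mtx', 'extrinsics']
side [   61.52688357 -1286.83352268  1274.97125494] 487.07207385796977 ['color', 'z_map', 'mtx', 'extrinsics']
wrist [550.17807504  73.07533529 374.96946062] 315.38988994421675 ['color', 'z_map', 'mtx', 'extrinsics']
{'clock': 0.15, 'joints': array([-8.46165515e-02,  3.51124619e-01,  1.65224404e+00, -7.03578594e-06,
        1.13908329e+00, -8.45639792e-02]), 'qvel': array([-0.00021344, -0.00199014, -0.00099849,  0.0015425 , -0.0014769 ,
        0.00107655]), 'effort': array([ 7.13946501e-04, -5.06248283e+01, -2.91500723e+01, -2.80964593e-05,
        3.35960038e-03, -3.10250061e-05]), 'tool_pos': array([5.49778322e+02, 3.36848420e-02, 2.47887990e+02]), 'eef_rot': array([-3.26328664e-04,  7.07124261e-01,  7.07089170e-01, -2.79493345e-04]), 'ft_force': array([ 0.85443073, -0.81358734, -0.62849985]), 'ft_torque': array([ 0.02851547,  0.00465681, -0.04583573]), 'finger_gap': 1.0001518932891797}
```

View pics/a.png

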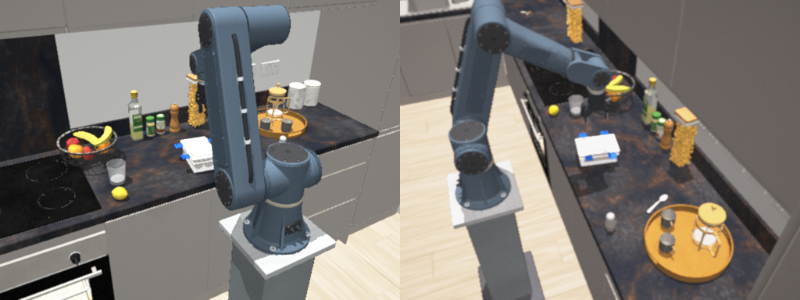

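Run:
```python
from h import *
w=dict(np.load('wrist0.npz'));s=dict(np.load('side0.npz'))
cr=s['color'][90:310,150:290]
save(np.hstack([cv2.resize(w['color'],(448,336)),cv2.resize(cr,(214,336),interpolation=cv2.INTER_CUBIC)]),'b.png')
for n,c in (('w',w),('s',s)):
    P=cloud(c);hsv=cv2.cvtColor(c['color'],cv2.COLOR_RGB2HSV)
    for nm,lo,hi in (('blue',(100,130,60),(125,255,255)),('orange',(6,150,120),(18,255,255)),('white',(0,0,150),(179,40,255))):
        m=cv2.inRange(hsv,lo,hi);k,L,st,ce=cv2.connectedComponentsWithStats(m)
        for i in range(1,k):
            if st[i,4]>8:
                q=P[(L==i)&(c['z_map']>0)]
                md=np.median(q,0) if len(q) else np.zeros(3)
                if 250<md[0]<900 and abs(md[1])<450: print(n,nm,st[i,4],ce[i].round(),md.round(),q.min(0).round(),q.max(0).round())
```

```text
w blue 2079 [221.  46.] [520. 115.  83.] [486.  93.  -0.] [540. 153.  86.]
w blue 1912 [347.  69.] [628.  97.  81.] [608.  75.   0.] [674. 129.  85.]
w blue 1270 [199. 228.] [492. -51.  84.] [ 451. -100.    1.] [512. -30.  87.]
w blue 1090 [306. 242.] [600. -69.  80.] [ 580. -119.    2.] [620. -48.  86.]
w orange 121 [216.  85.] [514.  83.  86.] [508.  78.  84.] [521.  90.  88.]
w white 28743 [267. 148.] [560.  29.  88.] [455. -58.  -0.] [696. 112.  91.]
w white 14 [222. 215.] [515. -38.  84.] [513. -39.  82.] [518. -36.  84.]
w white 10 [290. 226.] [583. -49.  84.] [581. -49.  83.] [585. -48.  85.]
s blue 50 [261. 169.] [635. 105.  76.] [609.  85.  -8.] [689. 215.  84.]
s blue 48 [234. 172.] [519. 120.  81.] [501. 105.  -8.] [560. 238.  89.]
s blue 59 [271. 199.] [600. -72.  77.] [582. -92.  70.] [616. -50.  85.]
s blue 45 [242. 202.] [490. -54.  81.] [475. -71.  75.] [505. -35.  87.]
s orange 35 [271. 119.] [795. 398.  90.] [762. 382.  51.] [838. 479. 113.]
s orange 55 [275. 125.] [802. 378.  73.] [777. 342.  46.] [836. 394. 109.]
s orange 698 [362. 186.] [ 900. -185.  131.] [ 876.
[... 318 characters left out ...]
86.   -8.] [ 764. -312.   12.]
s white 135 [342. 275.] [ 694. -448.   38.] [ 655. -495.   10.] [ 710. -441.   75.]
s white 92 [269. 276.] [ 454. -408.   83.] [ 439. -421.   -4.] [ 499. -322.   92.]
s white 909 [179. 295.] [ 266.  374. -908.] [ 133.  275. -930.] [ 433.  464. -884.]
s white 642 [196. 319.] [ 313.  195. -908.] [ 177.  121. -928.] [ 434.  266. -886.]
s white 120 [216. 330.] [ 393.  103. -909.] [ 351.   76. -929.] [ 432.  128. -892.]
s white 1019 [210. 362.] [ 311.  -66. -909.] [ 175. -122. -929.] [ 435.    9. -887.]
s white 22 [220. 382.] [ 324. -178. -906.] [ 292. -189. -922.] [ 351. -169. -893.]
s white 12 [240. 381.] [ 415. -207. -906.] [ 389. -212. -921.] [ 432. -199. -902.]
```

View pics/b.png

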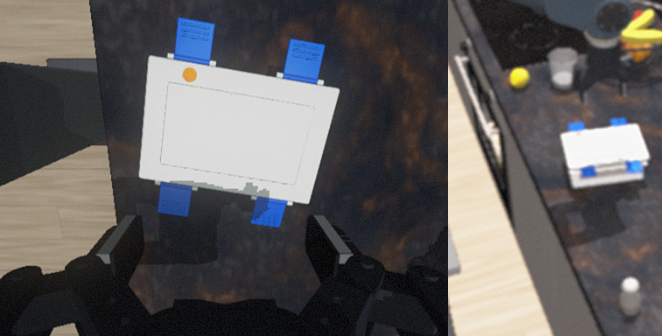

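Run:
```python
from h import *
c=dict(np.load('wrist0.npz'));P=cloud(c);hsv=cv2.cvtColor(c['color'],cv2.COLOR_RGB2HSV)
ok=(P[...,2]>76)&(P[...,2]<95)&(abs(P[...,1]-20)<130)&(abs(P[...,0]-560)<130)
blue=cv2.inRange(hsv,(100,130,60),(125,255,255))>0
lid=(ok&~cv2.dilate(blue.astype(np.uint8),np.ones((3,3))).astype(bool)).astype(np.uint8)
lid=cv2.morphologyEx(lid,cv2.MORPH_OPEN,np.ones((15,15)))>0
q=P[lid];r=cv2.minAreaRect(q[:,:2].astype(np.float32));print(r,np.percentile(q[:,2],[2,10,30,50,70,98]).round(1))
C=np.array(r[0]);a=np.radians(r[2])
# box x axis toward dot side, y axis
d=np.array([514,83])-C
e=[np.array([np.cos(a),np.sin(a)]),np.array([-np.sin(a),np.cos(a)])]
if r[1][0]>r[1][1]: e=e[::-1]
ex,ey=[v*np.sign(v@d) for v in e];print(C,ex,ey,np.degrees(np.arctan2(ex[1],ex[0])))
R=np.stack([ex,ey]); print('dot local',R@d)
k,L=cv2.connectedComponents(blue.astype(np.uint8))
for i in range(1,k):
    b=(L==i)&(P[...,2]>50)&ok|((L==i)&(P[...,2]>50))
    if b.sum()<300: continue
    l=(P[b][:,:2]-C)@R.T;z=P[b][:,2]
    pf=np.polyfit(abs(l[:,0]),z,1)
    print(i,l.min(0).round(1),l.max(0).round(1),'y mid',np.percentile(l[:,1],[3,97]).round(1),'z slope',pf.round(3),'z@67',np.polyval(pf,67).round(1))
l=(q[:,:2]-C)@R.T
print('panel z',np.median(q[(abs(l)<[35,60]).all(1),2]),'edge z',np.median(q[(abs(l[:,0])>50)&(abs(l[:,0])<60),2]))
for n,(x,y) in dict(dot=(67,55),opp=(-67,-55),acr=(-67,55),bes=(67,-55)).items(): print(n,(C+R.T@[x,y]).round(1))
```

```text
((560.5474853515625, 22.35565185546875), (129.9605712890625, 196.05160522460938), 80.25137329101562) [83.5 84.2 85.1 87.8 88.7 90.1]
[560.54748535  22.35565186] [0.16932588 0.98556012] [-0.98556012  0.16932588] 80.25137329101562
dot local [51.88695691 56.14400286]
1 [48.2 18.8] [102.7  73.8] y mid [38.6 72.2] z slope [ -0.368 115.467] z@67 90.8
2 [ 48.2 -72.5] [102.9  18.8] y mid [-70.8 -37.1] z slope [ -0.285 105.898] z@67 86.8
3 [-103.2   18.8] [48.2 72.7] y mid [38.  71.3] z slope [ -0.293 109.563] z@67 89.9
4 [-102.9  -73. ] [48.2 18.8] y mid [-71.6 -38.1] z slope [ -0.325 107.781] z@67 86.0
panel z 88.83974464023942 edge z 84.83590740333125
dot [517.7  97.7]
opp [603.4 -53. ]
acr [495.  -34.4]
bes [626.1  79.1]
```

Request:
apply_moves(
  motion=[0, 0.0105, 0.0223, -0.03, 0, 0, -5, 0, 0.0105, 0.0223, -0.06, 0, 0, -9.75, 0, 0.0105, 0.0223, -0.09, 0, 0, -9.75, 0, 0.0105, 0.0223, -0.115, 0, 0, -9.75, 0, 0.0105, 0.0223, -0.125, 0, 0, -9.75, 0, 0.0105, 0.0223, -0.13, 0, 0, -9.75, 0, 0.0105, 0.0223, -0.133, 0, 0, -9.75, 0, 0.0105, 0.0223, -0.133, 0, 0, -9.75],
  newtons=40,
)

```text
clock: 0.82
tool_pos: [561.0, 22.2, 116.0]
eef_rot: [0.0, 0.765, 0.644, 0.0]
ft_force: [-0.6, 1.0, 0.1]
finger_gap: 0.005
```

Request:
apply_moves(
  motion=[0, 0, 0, -0.003, 0, 0, 0, 0, 0, 0, -0.006, 0, 0, 0, 0, 0, 0, -0.0075, 0, 0, 0, 0, 0, 0, -0.0085, 0, 0, 0, 0, 0, 0, -0.0095, 0, 0, 0, 0, 0, 0, -0.0105, 0, 0, 0, 0, 0, 0, -0.0115, 0, 0, 0],
)

```text
clock: 1.4
tool_pos: [560.6, 22.3, 104.0]
eef_rot: [0.0, 0.765, 0.644, 0.0]
ft_force: [-3.2, 1.1, 7.0]
finger_gap: 0.0
```

Request:
apply_moves(
  motion=[0, 0, 0, -0.0005, 0, 0, 0, 0, 0, 0, -0.001, 0, 0, 0, 0, 0, 0, -0.0015, 0, 0, 0, 0, 0, 0, -0.002, 0, 0, 0, 0, 0, 0, -0.0025, 0, 0, 0, 0, 0, 0, -0.003, 0, 0, 0],
)

```text
clock: 1.9
tool_pos: [560.6, 22.3, 101.4]
eef_rot: [0.0, 0.765, 0.644, 0.0]
ft_force: [-3.4, 0.7, 7.1]
finger_gap: -0.0
```

Request:
apply_moves(
  motion=[0, 0, 0, -0.0004, 0, 0, 0, 0, 0, 0, -0.0008, 0, 0, 0, 0, 0, 0, -0.0012, 0, 0, 0, 0, 0, 0, -0.0015, 0, 0, 0],
)

```text
clock: 2.23
tool_pos: [560.6, 22.3, 99.9]
eef_rot: [0.0, 0.765, 0.644, 0.0]
ft_force: [-3.1, -0.2, 8.0]
finger_gap: -0.001
```

Request:
apply_moves(
  motion=[0, 0, 0, -0.0003, 0, 0, 0, 0, 0, 0, -0.0006, 0, 0, 0, 0, 0, 0, -0.0006, 0, 0, 0],
)

```text
clock: 2.48
tool_pos: [560.6, 22.3, 99.2]
eef_rot: [0.0, 0.765, 0.644, 0.0]
ft_force: [-2.8, -0.0, 6.0]
finger_gap: 0.002
```

Request:
apply_moves(
  motion=[0, 0, 0, -0.0003, 0, 0, 0, 0, 0, 0, -0.0005, 0, 0, 0, 0, 0, 0, -0.0005, 0, 0, 0],
)

```text
clock: 2.73
tool_pos: [560.6, 22.3, 99.0]
eef_rot: [0.0, 0.765, 0.644, 0.0]
ft_force: [-3.2, -0.9, 10.3]
finger_gap: 0.0
```

Request:
apply_moves(
  motion=[0, 0, 0, -0.0002, 0, 0, 0, 0, 0, 0, -0.0004, 0, 0, 0, 0, 0, 0, -0.0004, 0, 0, 0],
)

```text
clock: 2.98
tool_pos: [560.6, 22.3, 98.9]
eef_rot: [0.0, 0.765, 0.644, 0.0]
ft_force: [-5.8, -0.1, 13.9]
finger_gap: -0.001
```

Request:
apply_moves(
  motion=[0, 0, 0, 0.015, -5, 0.86, 0, 0, -0.005, 0.015, 0.035, -10, 1.72, 0, 0, -0.015, 0.045, 0.035, -16.76, 2.88, 0, 0, -0.026, 0.075, 0.035, -16.76, 2.88, 0, 0, -0.038, 0.1035, 0.035, -16.76, 2.88, 0, 0, -0.038, 0.1035, 0.025, -16.76, 2.88, 0, 0, -0.038, 0.1035, 0.018, -16.76, 2.88, 0, 0, -0.038, 0.1035, 0.014, -16.76, 2.88, 0, 0, -0.038, 0.1035, 0.014, -16.76, 2.88, 0],
)

```text
clock: 3.73
tool_pos: [522.3, 124.8, 110.7]
eef_rot: [0.095, 0.756, 0.637, -0.114]
ft_force: [-0.0, -1.0, -0.1]
finger_gap: 0.003
```

Run:
```python
from h import *
o=observe();print(o['tool_pos'],o['ft_force'])
c=read_camera('side');w=read_camera('wrist')
save(np.hstack([cv2.resize(c['color'][140:260,210:330],(400,400),interpolation=2),cv2.resize(w['color'],(400,400))]),'c.png')
```

```text
[522.28874261 124.75890764 110.72461876] [-0.02252222 -1.00899933 -0.10643512]
```

View pics/c.png

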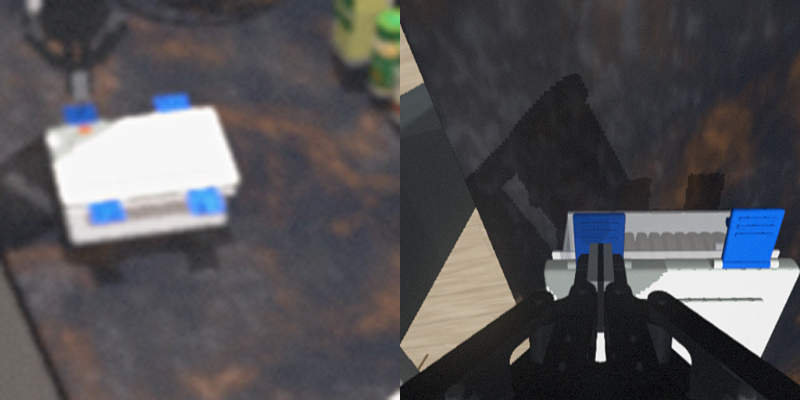

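Request:
apply_moves(
  motion=[0, 0, 0, -0.004, 0, 0, 0, 0, 0, 0, -0.008, 0, 0, 0, 0, 0, 0, -0.012, 0, 0, 0, 0, 0, 0, -0.016, 0, 0, 0, 0, 0, 0, -0.02, 0, 0, 0, 0, 0, 0, -0.024, 0, 0, 0, 0, 0, 0, -0.028, 0, 0, 0, 0, 0, 0, -0.032, 0, 0, 0, 0, 0.0001, 0.0005, -0.036, 0, 0, 0, 0, 0.0002, 0.001, -0.04, 0, 0, 0, 0, 0.0003, 0.0015, -0.044, 0, 0, 0, 0, 0.0003, 0.002, -0.048, 0, 0, 0, 0, 0.0003, 0.002, -0.051, 0, 0, 0, 0, 0.0003, 0.002, -0.053, 0, 0, 0, 0, 0.0003, 0.002, -0.053, 0, 0, 0],
)

```text
clock: 5.08
tool_pos: [522.6, 127.8, 58.3]
eef_rot: [0.095, 0.756, 0.637, -0.113]
ft_force: [-0.4, 0.5, -0.3]
finger_gap: 0.001
```

Request:
apply_moves(
  motion=[0, -0.0002, -0.001, 0, 0, 0, 0, 0, -0.0003, -0.002, 0, 0, 0, 0, 0, -0.0005, -0.003, 0, 0, 0, 0, 0, -0.0007, -0.004, 0, 0, 0, 0, 0, -0.0008, -0.005, 0, 0, 0, 0, 0, -0.001, -0.006, 0, 0, 0, 0],
)

```text
clock: 5.58
tool_pos: [521.8, 121.7, 58.9]
eef_rot: [0.095, 0.756, 0.637, -0.113]
ft_force: [0.6, -0.3, -1.1]
finger_gap: 0.0
```

Request:
apply_moves(
  motion=[0, -0.0001, -0.0005, 0, 0, 0, 0, 0, -0.0002, -0.001, 0, 0, 0, 0],
)

```text
clock: 5.75
tool_pos: [521.6, 120.8, 58.8]
eef_rot: [0.095, 0.756, 0.637, -0.113]
ft_force: [-0.1, 0.3, -0.6]
finger_gap: 0.002
```

Request:
apply_moves(
  motion=[0, -0.0001, -0.0005, 0, 0, 0, 0, 0, -0.0002, -0.001, 0, 0, 0, 0],
)

```text
clock: 5.92
tool_pos: [521.4, 119.8, 58.8]
eef_rot: [0.095, 0.756, 0.637, -0.113]
ft_force: [0.1, -0.1, -0.8]
finger_gap: 0.002
```

Request:
apply_moves(
  motion=[0, -0.0001, -0.0005, 0, 0, 0, 0, 0, -0.0002, -0.001, 0, 0, 0, 0],
)

```text
clock: 6.08
tool_pos: [521.3, 119.0, 58.7]
eef_rot: [0.095, 0.756, 0.637, -0.113]
ft_force: [0.6, 3.7, -2.4]
finger_gap: 0.002
```

Request:
apply_moves(
  motion=[0, -0.0001, -0.0005, 0, 0, 0, 0, 0, -0.0002, -0.001, 0, 0, 0, 0],
)

```text
clock: 6.25
tool_pos: [521.1, 118.3, 58.7]
eef_rot: [0.095, 0.756, 0.637, -0.113]
ft_force: [1.0, 6.6, -4.0]
finger_gap: -0.002
```

Run:
```python
from h import *
w=read_camera('wrist')
save(cv2.resize(w['color'][180:384,130:402],(800,600),interpolation=2),'d.png')
```

```text
(no output)
```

View pics/d.png

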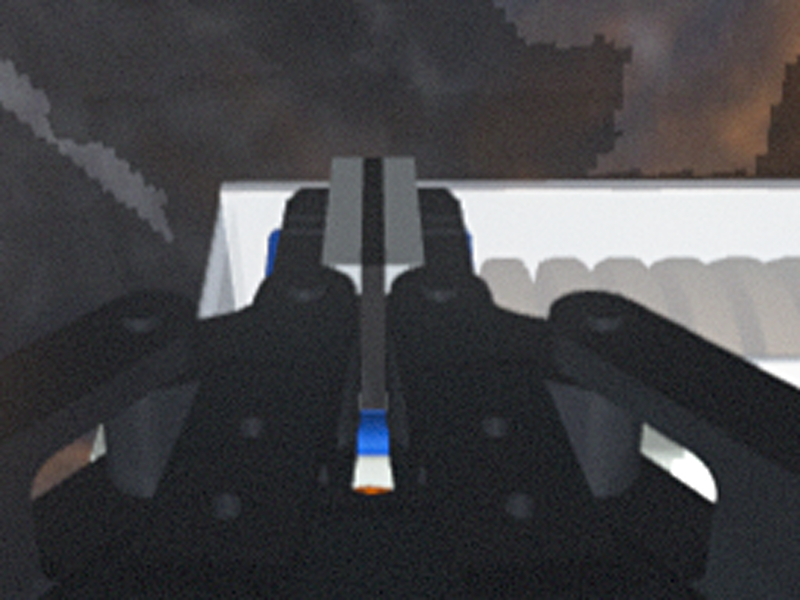

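Request:
apply_moves(
  motion=[0, -0.0001, -0.0005, 0, 0, 0, 0, 0, -0.0001, -0.0005, 0, 0, 0, 0],
)

```text
clock: 6.47
tool_pos: [521.0, 117.9, 58.6]
eef_rot: [0.095, 0.756, 0.637, -0.112]
ft_force: [1.1, 6.1, -2.8]
finger_gap: -0.001
```

Request:
apply_moves(
  motion=[0, -0.0001, -0.0005, 0, 0, 0, 0, 0, -0.0001, -0.0005, 0, 0, 0, 0],
)

```text
clock: 6.63
tool_pos: [520.9, 117.4, 58.6]
eef_rot: [0.095, 0.756, 0.637, -0.112]
ft_force: [1.8, 5.8, -4.4]
finger_gap: 0.001
```

Request:
apply_moves(
  motion=[0, -0.0001, -0.0005, 0, 0, 0, 0, 0, -0.0001, -0.0005, 0, 0, 0, 0],
)

```text
clock: 6.8
tool_pos: [520.8, 116.9, 58.6]
eef_rot: [0.095, 0.756, 0.637, -0.112]
ft_force: [0.9, 6.2, -3.1]
finger_gap: 0.002
```

Request:
apply_moves(
  motion=[0, -0.0001, -0.0005, 0, 0, 0, 0, 0, -0.0002, -0.001, 0, 0, 0, 0, 0, -0.0003, -0.0015, 0, 0, 0, 0],
)

```text
clock: 7.05
tool_pos: [520.5, 115.3, 58.6]
eef_rot: [0.095, 0.756, 0.637, -0.113]
ft_force: [1.0, 5.0, -3.9]
finger_gap: -0.004
```

Request:
apply_moves(
  motion=[0, -0.0001, -0.0005, 0, 0, 0, 0, 0, -0.0001, -0.001, 0, 0, 0, 0],
)

```text
clock: 7.22
tool_pos: [520.3, 113.9, 58.7]
eef_rot: [0.095, 0.756, 0.637, -0.113]
ft_force: [0.4, 2.8, -1.9]
finger_gap: 0.003
```

Request:
apply_moves(
  motion=[0, -0.0001, -0.0005, 0, 0, 0, 0, 0, -0.0002, -0.001, 0, 0, 0, 0],
)

```text
clock: 7.38
tool_pos: [520.0, 112.5, 58.9]
eef_rot: [0.095, 0.756, 0.637, -0.113]
ft_force: [0.3, -1.0, -0.3]
finger_gap: -0.002
```

Request:
apply_moves(
  motion=[0, 0, -0.0003, 0, 0, 0, 0, 0, -0.0001, -0.0006, 0, 0, 0, 0, 0, -0.0001, -0.0006, 0, 0, 0, 0],
)

```text
clock: 7.63
tool_pos: [519.9, 112.0, 58.8]
eef_rot: [0.095, 0.756, 0.637, -0.113]
ft_force: [0.6, -0.3, 0.1]
finger_gap: -0.002
```

Request:
apply_moves(
  motion=[0, 0, -0.0003, 0, 0, 0, 0, 0, -0.0001, -0.0006, 0, 0, 0, 0, 0, -0.0001, -0.0006, 0, 0, 0, 0],
)

```text
clock: 7.88
tool_pos: [519.9, 111.6, 58.8]
eef_rot: [0.095, 0.756, 0.637, -0.113]
ft_force: [0.1, 0.1, 0.0]
finger_gap: 0.002
```

Request:
apply_moves(
  motion=[0, 0, -0.0003, 0, 0, 0, 0, 0, -0.0001, -0.0006, 0, 0, 0, 0, 0, -0.0001, -0.0006, 0, 0, 0, 0],
)

```text
clock: 8.13
tool_pos: [519.8, 111.1, 58.8]
eef_rot: [0.095, 0.756, 0.637, -0.113]
ft_force: [0.2, 0.6, 0.5]
finger_gap: 0.001
```

Request:
apply_moves(
  motion=[0, 0, -0.0003, 0, 0, 0, 0, 0, -0.0001, -0.0006, 0, 0, 0, 0, 0, -0.0001, -0.0006, 0, 0, 0, 0],
)

```text
clock: 8.38
tool_pos: [519.8, 110.8, 58.8]
eef_rot: [0.095, 0.756, 0.637, -0.113]
ft_force: [0.5, 3.8, 0.5]
finger_gap: -0.001
```

Request:
apply_moves(
  motion=[0, 0, -0.0003, 0, 0, 0, 0, 0, -0.0001, -0.0006, 0, 0, 0, 0, 0, -0.0001, -0.0006, 0, 0, 0, 0],
)

```text
clock: 8.63
tool_pos: [519.8, 110.5, 58.8]
eef_rot: [0.095, 0.756, 0.637, -0.112]
ft_force: [-0.4, 8.3, 0.4]
finger_gap: 0.001
```

Request:
apply_moves(
  motion=[0, 0, -0.0003, 0, 0, 0, 0, 0, -0.0001, -0.0005, 0, 0, 0, 0, 0, -0.0001, -0.0005, 0, 0, 0, 0, 0, -0.0001, -0.0005, 0, 0, 0, 0, 0, -0.0001, -0.0005, 0, 0, 0, 0, 0, -0.0001, -0.0005, 0, 0, 0, 0, 0, -0.0001, -0.0005, 0, 0, 0, 0],
)

```text
clock: 9.22
tool_pos: [519.8, 110.4, 58.9]
eef_rot: [0.095, 0.756, 0.637, -0.112]
ft_force: [0.3, 10.5, 0.1]
finger_gap: 0.002
```

Run:
```python
from h import *
for i in range(3):
    o=observe();print(o['clock'],o['tool_pos'],o['ft_force'],o['ft_torque']);read_camera('side')
```

```text
9.2167 [519.79590874 110.43057347  58.85205784] [ 0.29812049 10.47129769  0.05036453] [ 1.78357166 -0.02728809 -0.12009218]
9.2667 [519.75098361 110.40635956  58.83299054] [-0.36736682 10.36806405  0.22090311] [ 1.84839867 -0.02489793 -0.1625825 ]
9.3167 [519.79438225 110.41824936  58.84374099] [ 0.51201107 10.12487754 -0.09141533] [ 1.81336043 -0.02904365 -0.09331384]
```

Request:
apply_moves(
  motion=[0, 0, -0.00015, 0, 0, 0, 0, 0, 0, -0.0003, 0, 0, 0, 0, 0, 0, -0.0003, 0, 0, 0, 0, 0, 0, -0.0003, 0, 0, 0, 0, 0, 0, -0.0003, 0, 0, 0, 0, 0, 0, -0.0003, 0, 0, 0, 0, 0, 0, -0.0003, 0, 0, 0, 0],
)

```text
clock: 9.95
tool_pos: [519.8, 110.3, 58.8]
eef_rot: [0.095, 0.756, 0.637, -0.112]
ft_force: [1.2, 11.8, 0.6]
finger_gap: -0.006
```

Request:
apply_moves(
  motion=[0, 0.0014, 0.008, 0, 0, 0, 0, 0, 0.0014, 0.01, 0.04, 0, 0, 0, 0, 0.0014, 0.01, 0.075, 0, 0, 0, 0, 0.015, -0.025, 0.075, 6.7, -1.15, 0, 0, 0.03, -0.06, 0.075, 13.4, -2.3, 0, 0, 0.045, -0.1, 0.075, 20.1, -3.45, 0, 0, 0.06, -0.14, 0.075, 26.8, -4.6, 0, 0, 0.0791, -0.17, 0.075, 33.5, -5.76, 0, 0, 0.0791, -0.1901, 0.073, 33.5, -5.76, 0, 0, 0.0791, -0.1901, 0.065, 33.5, -5.76, 0, 0, 0.0791, -0.1901, 0.0532, 33.5, -5.76, 0, 0, 0.0791, -0.1901, 0.0532, 33.5, -5.76, 0, 0, 0.0791, -0.1901, 0.0532, 33.5, -5.76, 0],
)

```text
clock: 11.03
tool_pos: [597.8, -79.5, 111.1]
eef_rot: [-0.096, 0.756, 0.638, 0.112]
ft_force: [0.8, 0.3, 0.6]
finger_gap: -0.002
```

Run:
```python
from h import *
o=observe();print(o['tool_pos'],o['eef_rot'],o['ft_force'])
c=read_camera('side');w=read_camera('wrist')
save(np.hstack([cv2.resize(c['color'][140:260,210:330],(400,400),interpolation=2),cv2.resize(w['color'],(400,400))]),'e.png')
```

```text
[597.81189684 -79.51073626 111.13033565] [-0.09624529  0.75581154  0.63791122  0.11204923] [0.77930745 0.28035825 0.6290625 ]
```

View pics/e.png

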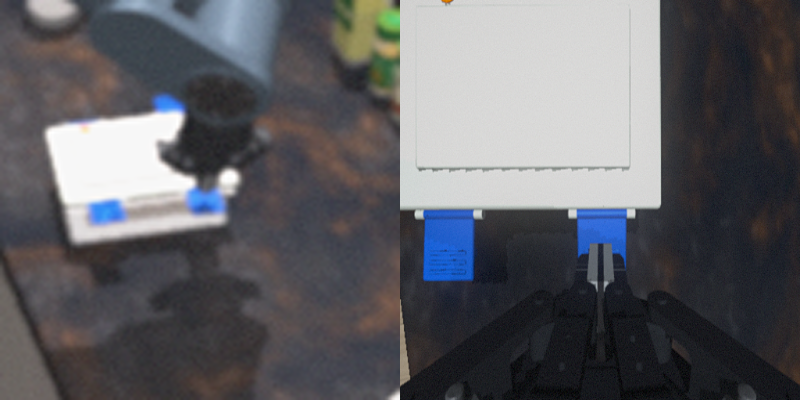

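Request:
apply_moves(
  motion=[0, 0, 0, -0.004, 0, 0, 0, 0, 0, 0, -0.008, 0, 0, 0, 0, 0, 0, -0.012, 0, 0, 0, 0, 0, 0, -0.016, 0, 0, 0, 0, 0, 0, -0.02, 0, 0, 0, 0, 0, 0, -0.024, 0, 0, 0, 0, 0, 0, -0.028, 0, 0, 0, 0, 0, 0, -0.032, 0, 0, 0, 0, -0.0001, -0.0005, -0.036, 0, 0, 0, 0, -0.0002, -0.001, -0.04, 0, 0, 0, 0, -0.0003, -0.0015, -0.044, 0, 0, 0, 0, -0.0003, -0.002, -0.048, 0, 0, 0, 0, -0.0003, -0.002, -0.051, 0, 0, 0, 0, -0.0003, -0.002, -0.053, 0, 0, 0, 0, -0.0003, -0.002, -0.053, 0, 0, 0],
)

```text
clock: 12.38
tool_pos: [598.1, -83.0, 58.4]
eef_rot: [-0.095, 0.756, 0.637, 0.113]
ft_force: [0.2, 0.5, -0.4]
finger_gap: -0.005
```

Request:
apply_moves(
  motion=[0, 0.0002, 0.001, 0, 0, 0, 0, 0, 0.0003, 0.002, 0, 0, 0, 0, 0, 0.0005, 0.003, 0, 0, 0, 0, 0, 0.0007, 0.004, 0, 0, 0, 0, 0, 0.0008, 0.005, 0, 0, 0, 0, 0, 0.0008, 0.005, 0, 0, 0, 0],
)

```text
clock: 12.88
tool_pos: [599.1, -78.6, 58.9]
eef_rot: [-0.095, 0.756, 0.638, 0.113]
ft_force: [-1.1, -4.8, -1.3]
finger_gap: -0.004
```

Request:
apply_moves(
  motion=[0, 0.0001, 0.0005, 0, 0, 0, 0, 0, 0.0002, 0.001, 0, 0, 0, 0],
)

```text
clock: 13.05
tool_pos: [599.3, -77.9, 58.9]
eef_rot: [-0.094, 0.756, 0.637, 0.113]
ft_force: [-1.7, -7.3, -2.7]
finger_gap: 0.001
```

Request:
apply_moves(
  motion=[0, 0.0001, 0.0005, 0, 0, 0, 0, 0, 0.0002, 0.001, 0, 0, 0, 0],
)

```text
clock: 13.22
tool_pos: [599.5, -76.8, 58.9]
eef_rot: [-0.095, 0.756, 0.637, 0.113]
ft_force: [-0.6, -6.4, -1.4]
finger_gap: 0.002
```

Request:
apply_moves(
  motion=[0, 0.0001, 0.0005, 0, 0, 0, 0, 0, 0.0002, 0.001, 0, 0, 0, 0],
)

```text
clock: 13.38
tool_pos: [599.6, -75.6, 58.9]
eef_rot: [-0.095, 0.756, 0.637, 0.113]
ft_force: [-0.7, -4.7, -1.5]
finger_gap: 0.003
```

Request:
apply_moves(
  motion=[0, 0.0001, 0.0004, 0, 0, 0, 0, 0, 0.0001, 0.0008, 0, 0, 0, 0],
)

```text
clock: 13.55
tool_pos: [599.8, -74.3, 59.0]
eef_rot: [-0.095, 0.756, 0.637, 0.113]
ft_force: [0.2, -2.3, -0.4]
finger_gap: 0.001
```

Request:
apply_moves(
  motion=[0, 0.0001, 0.0003, 0, 0, 0, 0, 0, 0.0001, 0.0006, 0, 0, 0, 0],
)

```text
clock: 13.72
tool_pos: [599.9, -73.3, 59.1]
eef_rot: [-0.095, 0.756, 0.637, 0.113]
ft_force: [0.1, -0.1, -0.4]
finger_gap: 0.001
```

Request:
apply_moves(
  motion=[0, 0.0001, 0.0003, 0, 0, 0, 0, 0, 0.0001, 0.0006, 0, 0, 0, 0],
)

```text
clock: 13.88
tool_pos: [600.1, -72.8, 59.1]
eef_rot: [-0.095, 0.756, 0.637, 0.113]
ft_force: [0.9, -0.5, 0.2]
finger_gap: -0.001
```

Request:
apply_moves(
  motion=[0, 0.0001, 0.0003, 0, 0, 0, 0, 0, 0.0001, 0.0006, 0, 0, 0, 0],
)

```text
clock: 14.05
tool_pos: [600.1, -72.3, 59.0]
eef_rot: [-0.095, 0.756, 0.637, 0.113]
ft_force: [0.0, 0.2, -0.2]
finger_gap: -0.002
```

Request:
apply_moves(
  motion=[0, 0, 0.0003, 0, 0, 0, 0, 0, 0.0001, 0.0006, 0, 0, 0, 0, 0, 0.0001, 0.0006, 0, 0, 0, 0],
)

```text
clock: 14.3
tool_pos: [600.2, -71.8, 59.0]
eef_rot: [-0.095, 0.756, 0.637, 0.113]
ft_force: [-0.2, 0.3, -0.6]
finger_gap: -0.001
```

Request:
apply_moves(
  motion=[0, 0, 0.0003, 0, 0, 0, 0, 0, 0.0001, 0.0006, 0, 0, 0, 0, 0, 0.0001, 0.0006, 0, 0, 0, 0],
)

```text
clock: 14.55
tool_pos: [600.2, -71.4, 59.0]
eef_rot: [-0.095, 0.756, 0.637, 0.113]
ft_force: [-0.7, -0.7, 0.5]
finger_gap: 0.002
```

Request:
apply_moves(
  motion=[0, 0, 0.0003, 0, 0, 0, 0, 0, 0.0001, 0.0006, 0, 0, 0, 0, 0, 0.0001, 0.0006, 0, 0, 0, 0],
)

```text
clock: 14.8
tool_pos: [600.3, -71.1, 59.0]
eef_rot: [-0.095, 0.756, 0.637, 0.113]
ft_force: [-0.8, -5.7, 0.4]
finger_gap: 0.003
```

Request:
apply_moves(
  motion=[0, 0, 0.0003, 0, 0, 0, 0, 0, 0.0001, 0.0006, 0, 0, 0, 0, 0, 0.0001, 0.0008, 0, 0, 0, 0, 0, 0.0001, 0.0008, 0, 0, 0, 0],
)

```text
clock: 15.13
tool_pos: [600.4, -70.9, 58.9]
eef_rot: [-0.094, 0.756, 0.637, 0.113]
ft_force: [-2.6, -9.9, 0.5]
finger_gap: -0.006
```

Request:
apply_moves(
  motion=[0, 0, 0.0002, 0, 0, 0, 0, 0, 0, 0.0003, 0, 0, 0, 0, 0, 0, 0.0003, 0, 0, 0, 0, 0, 0, 0.0003, 0, 0, 0, 0, 0, 0, 0.0003, 0, 0, 0, 0, 0, 0, 0.0003, 0, 0, 0, 0, 0, 0, 0.0003, 0, 0, 0, 0, 0, 0, 0.0003, 0, 0, 0, 0],
)

```text
clock: 15.8
tool_pos: [600.4, -70.8, 59.0]
eef_rot: [-0.094, 0.756, 0.637, 0.112]
ft_force: [-2.7, -10.3, 0.7]
finger_gap: 0.001
```

Request:
apply_moves(
  motion=[0, 0, 0.0002, 0, 0, 0, 0, 0, 0, 0.0002, 0, 0, 0, 0, 0, 0, 0.0002, 0, 0, 0, 0, 0, 0, 0.0002, 0, 0, 0, 0, 0, 0, 0.0002, 0, 0, 0, 0, 0, 0, 0.0002, 0, 0, 0, 0],
)

```text
clock: 16.3
tool_pos: [600.4, -70.8, 59.0]
eef_rot: [-0.094, 0.756, 0.637, 0.112]
ft_force: [-3.3, -10.6, 0.3]
finger_gap: 0.002
```

Request:
apply_moves(
  motion=[0, -0.0014, -0.008, 0, 0, 0, 0, 0, -0.0014, -0.01, 0.03, 0, 0, 0, 0, -0.005, -0.01, 0.062, 0, 0, 0, 0, -0.04, -0.005, 0.065, 0, 0, 0, 0, -0.075, 0.002, 0.065, 0, 0, 0, 0, -0.1103, 0.0069, 0.062, 0, 0, 0, 0, -0.1103, 0.0069, 0.0532, 0, 0, 0, 0, -0.1103, 0.0069, 0.0532, 0, 0, 0, 0, -0.1103, 0.0069, 0.0532, 0, 0, 0],
)

```text
clock: 17.05
tool_pos: [490.8, -62.7, 112.4]
eef_rot: [-0.095, 0.756, 0.637, 0.113]
ft_force: [-0.5, -0.5, -0.1]
finger_gap: -0.001
```

Run:
```python
from h import *
c=read_camera('scene');w=read_camera('wrist')
save(np.hstack([cv2.resize(c['color'][140:260,210:330],(400,400),interpolation=2),cv2.resize(w['color'],(400,400))]),'f.png')
```

```text
(no output)
```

View pics/f.png

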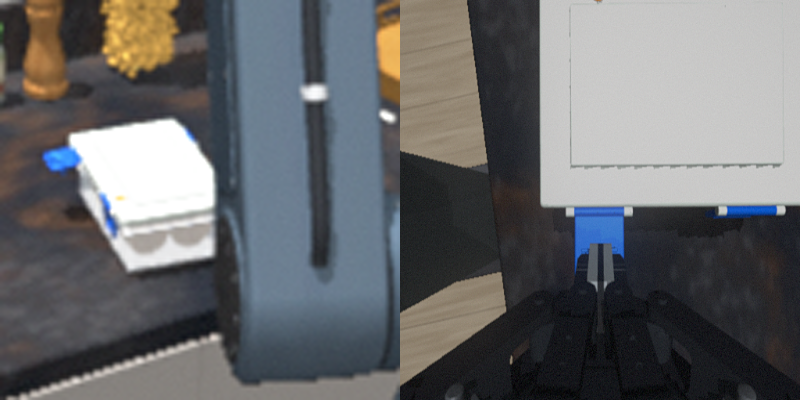

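Request:
apply_moves(
  motion=[0, 0, 0, -0.004, 0, 0, 0, 0, 0, 0, -0.008, 0, 0, 0, 0, 0, 0, -0.012, 0, 0, 0, 0, 0, 0, -0.016, 0, 0, 0, 0, 0, 0, -0.02, 0, 0, 0, 0, 0, 0, -0.024, 0, 0, 0, 0, 0, 0, -0.028, 0, 0, 0, 0, 0, 0, -0.032, 0, 0, 0, 0, -0.0001, -0.0005, -0.036, 0, 0, 0, 0, -0.0002, -0.001, -0.04, 0, 0, 0, 0, -0.0003, -0.0015, -0.044, 0, 0, 0, 0, -0.0003, -0.002, -0.048, 0, 0, 0, 0, -0.0003, -0.002, -0.051, 0, 0, 0, 0, -0.0003, -0.002, -0.053, 0, 0, 0, 0, -0.0003, -0.002, -0.053, 0, 0, 0],
)

```text
clock: 18.4
tool_pos: [489.7, -64.4, 58.8]
eef_rot: [-0.095, 0.756, 0.637, 0.113]
ft_force: [0.3, 0.1, -0.4]
finger_gap: -0.002
```

Request:
apply_moves(
  motion=[0, 0.0002, 0.001, 0, 0, 0, 0, 0, 0.0003, 0.002, 0, 0, 0, 0, 0, 0.0005, 0.003, 0, 0, 0, 0, 0, 0.0007, 0.004, 0, 0, 0, 0, 0, 0.0008, 0.005, 0, 0, 0, 0, 0, 0.0008, 0.005, 0, 0, 0, 0],
)

```text
clock: 18.9
tool_pos: [490.8, -59.3, 59.3]
eef_rot: [-0.095, 0.756, 0.637, 0.113]
ft_force: [-0.2, 0.1, -0.2]
finger_gap: -0.004
```

Request:
apply_moves(
  motion=[0, 0.0001, 0.0005, 0, 0, 0, 0, 0, 0.0002, 0.001, 0, 0, 0, 0],
)

```text
clock: 19.07
tool_pos: [490.9, -58.4, 59.2]
eef_rot: [-0.095, 0.756, 0.637, 0.113]
ft_force: [-0.2, -1.6, -0.2]
finger_gap: -0.001
```

Request:
apply_moves(
  motion=[0, 0.0001, 0.0005, 0, 0, 0, 0, 0, 0.0002, 0.001, 0, 0, 0, 0],
)

```text
clock: 19.23
tool_pos: [491.0, -57.7, 59.1]
eef_rot: [-0.095, 0.756, 0.637, 0.113]
ft_force: [-1.0, -4.2, -2.5]
finger_gap: 0.0
```

Request:
apply_moves(
  motion=[0, 0.0001, 0.0005, 0, 0, 0, 0, 0, 0.0002, 0.001, 0, 0, 0, 0],
)

```text
clock: 19.4
tool_pos: [491.2, -56.9, 59.0]
eef_rot: [-0.095, 0.756, 0.638, 0.113]
ft_force: [-2.1, -7.0, -3.2]
finger_gap: 0.0
```

Request:
apply_moves(
  motion=[0, 0.0001, 0.0005, 0, 0, 0, 0, 0, 0.0002, 0.001, 0, 0, 0, 0, 0, 0.0003, 0.0015, 0, 0, 0, 0],
)

```text
clock: 19.65
tool_pos: [491.5, -55.5, 58.9]
eef_rot: [-0.095, 0.756, 0.637, 0.113]
ft_force: [-1.9, -7.3, -3.5]
finger_gap: 0.002
```

Request:
apply_moves(
  motion=[0, 0.0001, 0.0005, 0, 0, 0, 0, 0, 0.0002, 0.001, 0, 0, 0, 0],
)

```text
clock: 19.82
tool_pos: [491.7, -54.4, 59.0]
eef_rot: [-0.095, 0.756, 0.637, 0.113]
ft_force: [-0.5, -6.2, -3.2]
finger_gap: -0.003
```

Request:
apply_moves(
  motion=[0, 0.0001, 0.0004, 0, 0, 0, 0, 0, 0.0001, 0.0008, 0, 0, 0, 0],
)

```text
clock: 19.98
tool_pos: [491.8, -53.3, 59.1]
eef_rot: [-0.095, 0.756, 0.637, 0.113]
ft_force: [0.1, -3.3, -2.6]
finger_gap: -0.0
```

Request:
apply_moves(
  motion=[0, 0.0001, 0.0003, 0, 0, 0, 0, 0, 0.0001, 0.0006, 0, 0, 0, 0],
)

```text
clock: 20.15
tool_pos: [492.0, -52.4, 59.2]
eef_rot: [-0.095, 0.756, 0.637, 0.113]
ft_force: [0.2, -1.3, -1.4]
finger_gap: -0.001
```

Request:
apply_moves(
  motion=[0, 0.0001, 0.0003, 0, 0, 0, 0, 0, 0.0001, 0.0006, 0, 0, 0, 0],
)

```text
clock: 20.32
tool_pos: [492.1, -51.7, 59.3]
eef_rot: [-0.095, 0.756, 0.637, 0.113]
ft_force: [-0.1, -0.6, -0.2]
finger_gap: -0.001
```

Request:
apply_moves(
  motion=[0, 0, 0.0003, 0, 0, 0, 0, 0, 0.0001, 0.0006, 0, 0, 0, 0, 0, 0.0001, 0.0006, 0, 0, 0, 0],
)

```text
clock: 20.57
tool_pos: [492.2, -51.2, 59.2]
eef_rot: [-0.095, 0.756, 0.637, 0.113]
ft_force: [0.2, -0.4, -0.5]
finger_gap: 0.001
```

Request:
apply_moves(
  motion=[0, 0, 0.0003, 0, 0, 0, 0, 0, 0.0001, 0.0006, 0, 0, 0, 0, 0, 0.0001, 0.0006, 0, 0, 0, 0],
)

```text
clock: 20.82
tool_pos: [492.3, -50.7, 59.2]
eef_rot: [-0.095, 0.756, 0.637, 0.113]
ft_force: [-0.0, 0.1, -0.0]
finger_gap: -0.001
```

Request:
apply_moves(
  motion=[0, 0, 0.0003, 0, 0, 0, 0, 0, 0.0001, 0.0006, 0, 0, 0, 0, 0, 0.0001, 0.0006, 0, 0, 0, 0],
)

```text
clock: 21.07
tool_pos: [492.4, -50.1, 59.2]
eef_rot: [-0.095, 0.756, 0.637, 0.113]
ft_force: [-0.1, -0.9, 0.7]
finger_gap: 0.0
```

Commanded y is about -50.2, just touching.

Request:
apply_moves(
  motion=[0, 0, 0.0003, 0, 0, 0, 0, 0, 0.0001, 0.0006, 0, 0, 0, 0, 0, 0.0001, 0.0006, 0, 0, 0, 0],
)

```text
clock: 21.32
tool_pos: [492.5, -49.8, 59.2]
eef_rot: [-0.095, 0.756, 0.637, 0.113]
ft_force: [-1.7, -3.4, 1.6]
finger_gap: 0.001
```

Request:
apply_moves(
  motion=[0, 0, 0.0003, 0, 0, 0, 0, 0, 0.0001, 0.0005, 0, 0, 0, 0, 0, 0.0001, 0.0005, 0, 0, 0, 0],
)

```text
clock: 21.57
tool_pos: [492.5, -49.6, 59.2]
eef_rot: [-0.095, 0.756, 0.638, 0.113]
ft_force: [-2.9, -6.4, 0.2]
finger_gap: -0.001
```

Request:
apply_moves(
  motion=[0, 0, 0.0003, 0, 0, 0, 0, 0, 0.0001, 0.0006, 0, 0, 0, 0, 0, 0.0001, 0.0006, 0, 0, 0, 0, 0, 0.0001, 0.0006, 0, 0, 0, 0],
)

```text
clock: 21.9
tool_pos: [492.6, -49.4, 59.1]
eef_rot: [-0.094, 0.756, 0.638, 0.113]
ft_force: [-3.6, -11.5, 1.1]
finger_gap: 0.003
```

Request:
apply_moves(
  motion=[0, 0, 0.0002, 0, 0, 0, 0, 0, 0, 0.0002, 0, 0, 0, 0, 0, 0, 0.0002, 0, 0, 0, 0, 0, 0, 0.0002, 0, 0, 0, 0, 0, 0, 0.0002, 0, 0, 0, 0, 0, 0, 0.0002, 0, 0, 0, 0],
)

```text
clock: 22.4
tool_pos: [492.6, -49.3, 59.2]
eef_rot: [-0.094, 0.756, 0.638, 0.113]
ft_force: [-4.2, -11.4, 1.5]
finger_gap: 0.001
```

Request:
apply_moves(
  motion=[0, 0, 0, 0, 0, 0, 0, 0, 0, 0, 0, 0, 0, 0, 0, -0.0014, -0.008, 0, 0, 0, 0, 0, -0.0014, -0.01, 0.04, 0, 0, 0, 0, 0.005, -0.005, 0.075, -3, 0.5, 0, 0, 0.03, 0.025, 0.075, -9.7, 1.67, 0, 0, 0.057, 0.055, 0.075, -16.4, 2.82, 0, 0, 0.084, 0.085, 0.075, -23, 3.95, 0, 0, 0.11, 0.115, 0.075, -29, 5, 0, 0, 0.1382, 0.1455, 0.075, -33.5, 5.76, 0, 0, 0.1382, 0.1555, 0.073, -33.5, 5.76, 0, 0, 0.1382, 0.1555, 0.063, -33.5, 5.76, 0, 0, 0.1382, 0.1555, 0.0532, -33.5, 5.76, 0, 0, 0.1382, 0.1555, 0.0532, -33.5, 5.76, 0, 0, 0.1382, 0.1555, 0.0532, -33.5, 5.76, 0],
)

```text
clock: 23.65
tool_pos: [630.0, 105.8, 111.7]
eef_rot: [0.095, 0.757, 0.637, -0.114]
ft_force: [-0.2, 0.6, 0.5]
finger_gap: -0.0
```

Run:
```python
from h import *
c=read_camera('side');w=read_camera('wrist')
save(np.hstack([cv2.resize(c['color'][140:260,210:330],(400,400),interpolation=2),cv2.resize(w['color'],(400,400))]),'g.png')
```

```text
(no output)
```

View pics/g.png

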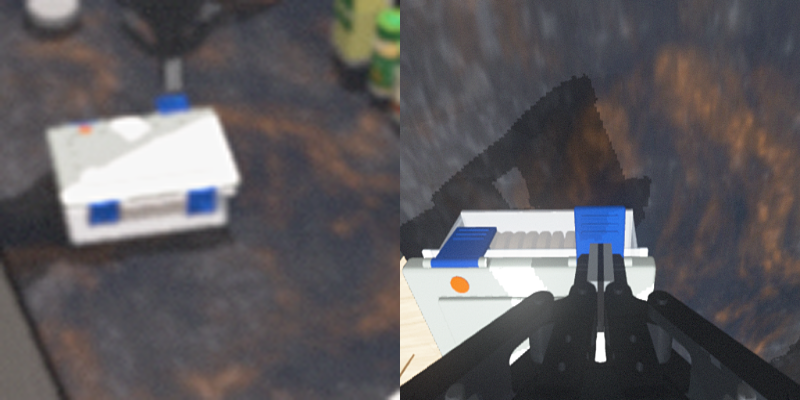

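Request:
apply_moves(
  motion=[0, 0, 0, -0.004, 0, 0, 0, 0, 0, 0, -0.008, 0, 0, 0, 0, 0, 0, -0.012, 0, 0, 0, 0, 0, 0, -0.016, 0, 0, 0, 0, 0, 0, -0.02, 0, 0, 0, 0, 0, 0, -0.024, 0, 0, 0, 0, 0, 0, -0.028, 0, 0, 0, 0, 0, 0, -0.032, 0, 0, 0, 0, 0.0001, 0.0005, -0.036, 0, 0, 0, 0, 0.0002, 0.001, -0.04, 0, 0, 0, 0, 0.0003, 0.0015, -0.044, 0, 0, 0, 0, 0.0003, 0.002, -0.048, 0, 0, 0, 0, 0.0003, 0.002, -0.051, 0, 0, 0, 0, 0.0003, 0.002, -0.053, 0, 0, 0, 0, 0.0003, 0.002, -0.053, 0, 0, 0],
)

```text
clock: 25.0
tool_pos: [630.9, 109.2, 58.8]
eef_rot: [0.095, 0.756, 0.637, -0.113]
ft_force: [0.3, 0.1, 0.5]
finger_gap: 0.002
```

Request:
apply_moves(
  motion=[0, -0.0002, -0.001, 0, 0, 0, 0, 0, -0.0003, -0.002, 0, 0, 0, 0, 0, -0.0005, -0.003, 0, 0, 0, 0, 0, -0.0007, -0.004, 0, 0, 0, 0, 0, -0.0008, -0.005, 0, 0, 0, 0, 0, -0.0008, -0.005, 0, 0, 0, 0],
)

```text
clock: 25.5
tool_pos: [630.4, 104.5, 59.4]
eef_rot: [0.095, 0.756, 0.637, -0.113]
ft_force: [1.3, 3.6, -0.9]
finger_gap: 0.001
```

Request:
apply_moves(
  motion=[0, -0.0001, -0.0005, 0, 0, 0, 0, 0, -0.0002, -0.001, 0, 0, 0, 0],
)

```text
clock: 25.67
tool_pos: [630.3, 103.8, 59.3]
eef_rot: [0.095, 0.756, 0.637, -0.112]
ft_force: [1.3, 6.5, -2.2]
finger_gap: -0.004
```

Request:
apply_moves(
  motion=[0, -0.0001, -0.0005, 0, 0, 0, 0, 0, -0.0002, -0.001, 0, 0, 0, 0],
)

```text
clock: 25.83
tool_pos: [630.1, 103.0, 59.3]
eef_rot: [0.095, 0.756, 0.637, -0.112]
ft_force: [2.5, 8.1, -2.7]
finger_gap: -0.001
```

Request:
apply_moves(
  motion=[0, -0.0001, -0.0005, 0, 0, 0, 0, 0, -0.0002, -0.001, 0, 0, 0, 0],
)

```text
clock: 26.0
tool_pos: [629.9, 102.0, 59.3]
eef_rot: [0.095, 0.756, 0.638, -0.112]
ft_force: [0.9, 6.5, -2.3]
finger_gap: 0.001
```

Request:
apply_moves(
  motion=[0, -0.0001, -0.0005, 0, 0, 0, 0, 0, -0.0002, -0.001, 0, 0, 0, 0],
)

```text
clock: 26.17
tool_pos: [629.7, 100.8, 59.3]
eef_rot: [0.095, 0.756, 0.638, -0.113]
ft_force: [2.4, 5.2, -2.4]
finger_gap: 0.0
```

Request:
apply_moves(
  motion=[0, -0.0001, -0.0004, 0, 0, 0, 0, 0, -0.0001, -0.0008, 0, 0, 0, 0],
)

```text
clock: 26.33
tool_pos: [629.4, 99.6, 59.3]
eef_rot: [0.095, 0.756, 0.637, -0.113]
ft_force: [-0.3, 1.9, -2.0]
finger_gap: -0.003
```

Request:
apply_moves(
  motion=[0, -0.0001, -0.0003, 0, 0, 0, 0, 0, -0.0001, -0.0006, 0, 0, 0, 0],
)

```text
clock: 26.5
tool_pos: [629.3, 98.5, 59.4]
eef_rot: [0.095, 0.756, 0.637, -0.113]
ft_force: [0.1, 0.7, -0.2]
finger_gap: 0.005
```

Request:
apply_moves(
  motion=[0, -0.0001, -0.0003, 0, 0, 0, 0, 0, -0.0001, -0.0006, 0, 0, 0, 0],
)

```text
clock: 26.67
tool_pos: [629.2, 97.9, 59.5]
eef_rot: [0.095, 0.756, 0.637, -0.113]
ft_force: [0.5, 0.1, 0.8]
finger_gap: -0.001
```

Request:
apply_moves(
  motion=[0, 0, -0.0003, 0, 0, 0, 0, 0, -0.0001, -0.0006, 0, 0, 0, 0, 0, -0.0001, -0.0006, 0, 0, 0, 0],
)

```text
clock: 26.92
tool_pos: [629.2, 97.5, 59.4]
eef_rot: [0.095, 0.756, 0.637, -0.113]
ft_force: [0.5, 0.8, 1.0]
finger_gap: 0.001
```

Request:
apply_moves(
  motion=[0, 0, -0.0003, 0, 0, 0, 0, 0, -0.0001, -0.0006, 0, 0, 0, 0, 0, -0.0001, -0.0006, 0, 0, 0, 0],
)

```text
clock: 27.17
tool_pos: [629.1, 97.0, 59.4]
eef_rot: [0.095, 0.756, 0.637, -0.113]
ft_force: [-0.5, 0.3, -0.4]
finger_gap: -0.002
```

Request:
apply_moves(
  motion=[0, 0, -0.0003, 0, 0, 0, 0, 0, -0.0001, -0.0006, 0, 0, 0, 0, 0, -0.0001, -0.0006, 0, 0, 0, 0],
)

```text
clock: 27.42
tool_pos: [629.0, 96.5, 59.4]
eef_rot: [0.095, 0.756, 0.637, -0.113]
ft_force: [0.7, -0.3, 0.4]
finger_gap: 0.002
```

Request:
apply_moves(
  motion=[0, 0, -0.0003, 0, 0, 0, 0, 0, -0.0001, -0.0006, 0, 0, 0, 0, 0, -0.0001, -0.0006, 0, 0, 0, 0],
)

```text
clock: 27.67
tool_pos: [629.0, 96.2, 59.4]
eef_rot: [0.095, 0.756, 0.637, -0.113]
ft_force: [-0.5, 3.8, -0.6]
finger_gap: 0.0
```

Request:
apply_moves(
  motion=[0, 0, -0.0003, 0, 0, 0, 0, 0, -0.0001, -0.0006, 0, 0, 0, 0, 0, -0.0001, -0.0006, 0, 0, 0, 0],
)

```text
clock: 27.92
tool_pos: [629.0, 96.0, 59.4]
eef_rot: [0.095, 0.756, 0.637, -0.112]
ft_force: [1.2, 7.1, -0.7]
finger_gap: 0.005
```

Request:
apply_moves(
  motion=[0, 0, -0.0003, 0, 0, 0, 0, 0, -0.0001, -0.0006, 0, 0, 0, 0, 0, -0.0001, -0.0006, 0, 0, 0, 0, 0, -0.0001, -0.0006, 0, 0, 0, 0],
)

```text
clock: 28.25
tool_pos: [629.0, 95.9, 59.4]
eef_rot: [0.095, 0.756, 0.638, -0.112]
ft_force: [1.5, 10.1, -1.0]
finger_gap: -0.001
```

Request:
apply_moves(
  motion=[0, 0, -0.0001, 0, 0, 0, 0, 0, 0, -0.0002, 0, 0, 0, 0, 0, 0, -0.0002, 0, 0, 0, 0, 0, 0, -0.0002, 0, 0, 0, 0, 0, 0, -0.0002, 0, 0, 0, 0, 0, 0, -0.0002, 0, 0, 0, 0, 0, 0, -0.0002, 0, 0, 0, 0],
)

```text
clock: 28.83
tool_pos: [629.0, 95.8, 59.4]
eef_rot: [0.095, 0.756, 0.638, -0.112]
ft_force: [0.4, 10.9, -0.7]
finger_gap: 0.002
```

Request:
apply_moves(
  motion=[0, 0, -0.0001, 0, 0, 0, 0, 0, 0, -0.0002, 0, 0, 0, 0, 0, 0, -0.0002, 0, 0, 0, 0, 0, 0, -0.0002, 0, 0, 0, 0, 0, 0, -0.0002, 0, 0, 0, 0, 0, 0, -0.0002, 0, 0, 0, 0],
)

```text
clock: 29.33
tool_pos: [629.0, 95.8, 59.4]
eef_rot: [0.095, 0.756, 0.638, -0.112]
ft_force: [1.1, 10.5, -1.1]
finger_gap: 0.0
```

Request:
apply_moves(
  motion=[0, 0.001, 0.006, 0, 0, 0, 0, 0, 0.002, 0.014, 0, 0, 0, 0, 0, 0.002, 0.014, 0.03, 0, 0, 0, 0, 0.002, 0.014, 0.07, 6, -1, 0, 0, 0, 0, 0.11, 12, -2, 0, 0, -0.03, -0.03, 0.15, 16.76, -2.88, 0, 0, -0.06, -0.06, 0.18, 16.76, -2.88, 0, 0, -0.06, -0.09, 0.19, 16.76, -2.88, 0, 0, -0.06, -0.09, 0.19, 16.76, -2.88, 0, 0, -0.06, -0.09, 0.19, 16.76, -2.88, 0, 0, -0.06, -0.09, 0.19, 16.76, -2.88, 0],
)

```text
clock: 30.25
tool_pos: [568.8, 4.2, 249.4]
eef_rot: [0.0, 0.765, 0.644, 0.0]
ft_force: [0.2, -0.5, -0.2]
finger_gap: -0.002
```

Run:
```python
from h import *
o=observe();print(o['clock'],o['tool_pos'],o['ft_force'],abs(o['qvel']).max())
s=read_camera('scene');c=read_camera('side');w=read_camera('wrist')
f=lambda im:cv2.resize(im,(400,300),interpolation=2)
d0=dict(np.load('side0.npz'))['color']
save(np.vstack([np.hstack([f(w['color']),f(c['color'][140:245,210:350])]),np.hstack([f(d0[60:300,150:470]),f(c['color'][60:300,150:470])])]),'i.png')
P=cloud(w);R=np.array([[.1693,.9856],[-.9856,.1693]]);l=(P[...,:2]-[560.5,22.4])@R.T
hsv=cv2.cvtColor(w['color'],cv2.COLOR_RGB2HSV);b=cv2.inRange(hsv,(100,130,40),(125,255,255))>0
print('panel z',np.median(P[...,2][(abs(l[...,0])<35)&(abs(l[...,1])<60)&(P[...,2]>60)&(P[...,2]<100)]))
for sx in(1,-1):
  for sy in(1,-1):
    m=b&(l[...,0]*sx>50)&(l[...,0]*sx<120)&(l[...,1]*sy>25)&(l[...,1]*sy<85)&(P[...,2]>25)
    print(sx,sy,m.sum(),abs(l[...,0][m]).max().round(1) if m.any() else None)
```

```text
30.25 [568.80528181   4.19465939 249.36076534] [ 0.20288249 -0.45803981 -0.15197512] 0.03176515063424167
panel z 83.6400193248235
1 1 209 69.4
1 -1 199 69.3
-1 1 134 69.2
-1 -1 128 69.0
```

View pics/i.png

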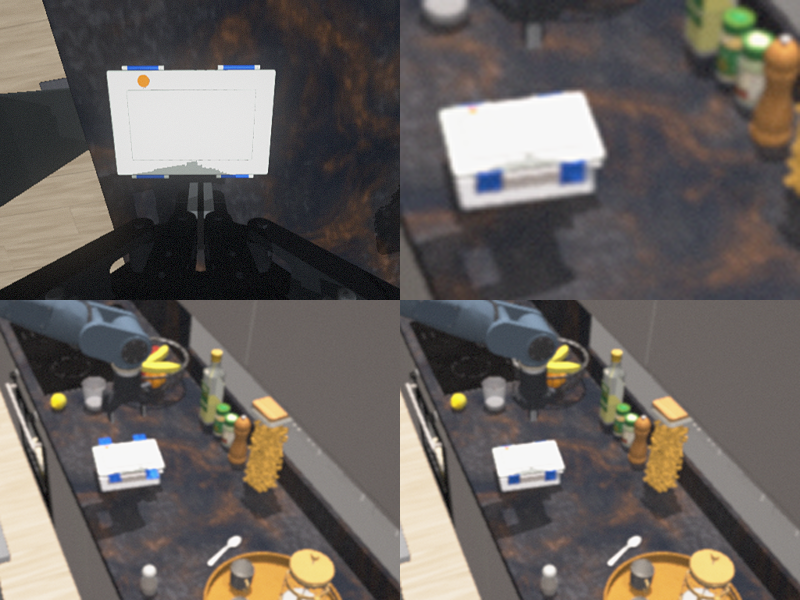

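```bash
python3 -c "
from rig import *
print(job_done())"
```

```text
the job is handed in; nothing more can be done
None
```

I pressed the lid down with all four clips open, then closed the clips in this order: by the dot, diagonally opposite, across, beside. I handed the job in at about 30 s of the 72 s allowed. It gave no verdict, so the checks below are from my own readings.

- **Lid:** it met a stiff stop with the fingertips at about 82 mm, which is where the lid's panel should rest. The final camera reading was 83.6 mm. I put the difference down to the 2 mm calibration and did not press again to check.
- **Clips:** each one was felt to snap home. Each was then held with shut fingers for about half a second or more, at about 10.4–12 N (dot), 10.5–11 N (opposite), 12 N (across) and 10.5–11 N (beside). Only the across hold and the end of the dot hold reached 12 N; all stayed inside the judged 9–17 N. Forces are only read at the end of each move, and the highest reading in any contact was about 15 N.
- **Final look:** all four clips hang flat against the box, about 69 mm from its middle line. The glass, salt shaker and lemon look unmoved between the first and last side images; I did not measure them. The arm finished clear, with the TCP at 249 mm and no force on the tool.

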